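Swing out the folding hook and hang the draining basket

TASK

Hang the wire draining basket up over the tray to drip: swing the folding hook on the splash guard fully out, until it stands square to the sheet, then thread the basket's handle over the hook's upturned end and lower it until the hook bears it before you let go. Leave it hanging still and level from its handle, and do not shift or upset the two beakers or the jar.

Things in the scene. Friction and masses are not known exactly. Their poses are not given: they have to be found in the camera images.
- tray: Shallow aluminium tray, fixed, 340 x 420 mm (its x, y), rim 25 mm high, floor 3 mm above the bench. Origin at the centre of its underside on the bench. The basket and the beakers stand in it.
- guard: Fixed stainless splash guard beside the tray: upright sheet 360 mm long (its y), 206 mm high, top hem 8 mm thick. Its front faces its -x, over the tray; behind it (+x) a 72 mm foot flange, 3 mm thick. Origin on the bench, middle of the front face's lower edge. A turner hangs fixed on the front at y = 140 mm, below 190 mm height, standing out 23 mm.
- hook_arm (a joint): Angle of the folding hook on the guard, rad: 0 = folded flat (arm along the guard's +y), 1.571 = fully out, square to the sheet (arm along the guard's -x), at its stop. Upright pin; the arm opens anticlockwise seen from above. Stiff hinge that stays where it is left (about 0.12 N m, 1 N at the tip). Starts at 0 to 0.2.
- hook_hinge (a point): On the hook's pin axis at the height of the arm's centre line: 198 mm above the bench, 18 mm in front of the sheet, at the guard's y = -60 mm. Turns with the arm: its y axis runs out along the arm, z up. The arm is a round steel bar, 10 mm thick, 112 mm long from the pin, then bent straight up.
- hook_tip (a point): Top of the hook's upturned end: 112 mm out from the pin, 37 mm above the arm's centre line, so it stands 29 mm above the guard's top edge even when folded and can be pushed out from behind, over that edge. The upright is 10 mm thick with a 14 mm ball on top.
- hook_seat (a point): Top of the arm 70 mm out from the pin: a good place for the basket's handle to rest. Its y axis runs out along the arm.
- basket: Loose round stainless wire basket, 0.2 kg, upright in the tray: 98 mm across, rim 60 mm high, with a rigid arched handle of 6 mm wire in its own y-z plane. Origin: centre of the underside. The hook goes under the middle of the handle: hold it some 28 mm to one side, a finger on each face, to leave the middle free. Clear height between rim and handle's middle: 71 mm.
- bail (a point): Middle and peak of the basket's handle, centre of the wire, 134 mm above the basket's underside. Its y axis runs along the handle, which falls nearly straight to 5 mm lower at y = +-34 mm, 12 mm lower at +-42 mm, then goes down to the rim at +-48 mm.
- beaker_large: Empty glass beaker, 72 mm across, 92 mm high, loose, standing in the tray. Origin at the centre of its underside. Not to be disturbed.
- beaker_small: Empty glass beaker, 58 mm across, 68 mm high, loose, standing in the tray. Origin at the centre of its underside. Not to be disturbed.
- jar: Lidded sample jar, 60 mm across, 75 mm high, loose, on the bench behind the guard. Origin at the centre of its underside. Not to be disturbed.
There are look-alikes about, which are no part of the job. What is shaped like the basket but blue or orange is not meant.

How it is judged:
By the outcome, as a careful person would: the job done as asked, in the order asked, and still so for the second after the job is handed in, with the robot touching nothing.
It also fails if it takes over 67 s, if anything falls off the work surface, if the arm or the gripper's body presses on something with over 40 N, if the wrist force passes 120 N, or if a joint passes its speed limit or range.

ROBOT

A 6-joint arm with a two-finger parallel gripper is mounted at the origin on the work surface. World frame = base frame: x ahead of the robot, y to its left, z up, the work surface at z = 0. Lengths are in mm, angles in rad, forces in N, time in s.
With the tool pointing down it reaches from about 350 to 975 mm from the base axis. Payload 7.1 kg.
Tool frame: the origin (TCP) lies midway between the tips of the shut fingers; the grasp point (between the pads) lies 19 mm behind it; z points along the fingers, y is the line along which they close (so a half turn about z gives the same grasp; the last joint's range is limited). The gripper opens to 88 mm and grips with 3 to 60 N. Pads are 20 mm wide; open, the fingers measure 115 mm over their backs; the gripper's body (75 mm by 178 mm) begins 61 mm behind the grasp point.
Start: joints at [-1.306, 0.423, 1.63, -0, 1.089, -0.019], TCP at [175.022, -599.977, 185.775] pointing down, gripper open.
Joint ranges: [-3, 3], [-0.9, 2.11], [0.09, 2.58], [-1.31, 4.45], [0.11, 2.69], [-2.54, 2.54]. Speed limits (rad/s): [2.39, 2.39, 3.01, 3.14, 3.14, 3.14].

INTERFACE

Orientations are given as a rotation vector (axis times angle).
In Python, from workcell import ctrl gives the robot as it stands.
- The arm moves only by the shell command python3 -m inch 'ROWS' [OPENING]. ROWS is JSON, a list of rows, each an object with "xyz": the shift along the tool's x, y, z in mm, a list of three; "rot": the turn, a rotation vector about the tool's x, y, z in rad, a list of three. In form: [{"xyz": [dx, dy, dz], "rot": [ax, ay, az]}, ...]. A call has 1 to 12 rows; each row is the pose to reach, as a shift and turn from the pose commanded when the call began, along the tool's axes at that moment; what a row does not reach only later rows make up. A row lasts 1/12 s, in which the tool goes at most 41.7 mm and 7.16 degrees, less where a joint would pass 70% of its speed; a pose out of reach is approached as far as the arm can. A call with a gripper value outside its range is refused whole. OPENING is the closure in counts, from 0 (fully open) to 255 (shut), set as the call begins (- or left out, the last holds). The fingers move at their own pace and stop on an object; the grip force is fixed at half the most. Time passes only in rows, so rows that repeat a pose let the fingers close. It gives the time, the measured TCP pose, the force, the opening and the grip force at its end, in the units of the state.
- ctrl.get_obs(): the state, without advancing time (a new reading comes with each control period).
- ctrl.get_image(name): name is "side" or "top"; returns the picture (420x560x3 uint8, red, green, blue); there is no depth.
- ctrl.camera_model(name): a dict with "fx", "fy", "cx", "cy" (pixels), "position" and "attitude" of the camera in the world. Camera axes: x right, y up, looking along -z (the intrinsics and any distortion apply to the point x, -y, -z); pixel columns grow to the right and rows downward; lengths in mm; the calibration is good to about 2 mm. A picture is of the moment at which its call begins. camera_model takes no time and is no camera call.
- ctrl.close_job(): hands the job in; it is judged then, once.
The state is a dict: "t": time; "qpos": joint angles; "qvel": joint speeds; "joint_torque": joint torques, N m; "ee_pos": TCP position; "orientation": TCP orientation; "ft_force": force on the tool from outside, world axes, zero at the start; "moment": the same for the moment, N m; "width": finger opening in mm; "grasp_force": force on a finger pad.
Only numpy, scipy, OpenCV 4.12 (cv2) and the standard library are available. Lean on these libraries where they do the work, as an engineer would, in place of code of your own. Each camera call takes 0.05 s, during which the arm holds its last target. There are 200 camera calls.

## Working session

There is one attempt and no reset: what is moved stays moved. The work goes in short steps, Python scripts to look and compute and a shell command to move; the robot and the scene stay as the last step left them, time stands still between calls to the robot, and variables do not carry over. Pictures are saved under pics/ and viewed, at most 10 in all, crops included, and the job is handed in when it is done.

```bash
mkdir -p pics; ls
python3 - <<'E'
from workcell import ctrl
import cv2
for n in("side","top"):
    cv2.imwrite(f"pics/{n}0.png",ctrl.get_image(n)[:,:,::-1]); print(n,ctrl.camera_model(n))
print(ctrl.get_obs())
E
```

```text
pics
side {'fx': 434.28285877000116, 'fy': 434.28285877000116, 'cx': 276.69274755180663, 'cy': 213.9868132324269, 'position': array([279.25650459, 806.7883742 , 941.62109434]), 'attitude': array([ 0.15183754, -1.14305818, -2.68024316])}
top {'fx': 422.33225908966557, 'fy': 422.33225908966557, 'cx': 285.4896440158064, 'cy': 207.29581295791897, 'position': array([ 318.21216642,   29.3665513 , 1142.44601207]), 'attitude': array([ 0.09148386, -0.13257657, -1.5870846 ])}
{'t': 0.1, 'qpos': array([-1.30596458e+00,  4.23787126e-01,  1.63064298e+00, -5.86325106e-05,
        1.08856724e+00, -1.90166697e-02]), 'qvel': array([-0.00179918, -0.00190941, -0.00187165,  0.0001875 ,  0.0008694 ,
        0.00033283]), 'joint_torque': array([-7.04712274e-04, -5.45612240e+01, -2.74324715e+01,  6.44368306e-02,
        1.87821494e-02, -3.40211375e-05]), 'ee_pos': array([ 174.88118784, -599.44258283,  185.05372714]), 'orientation': array([-3.10862614e+00, -4.44218768e-01,  3.51308513e-04]), 'ft_force': array([ 0.13171826,  0.0136057 , -0.09224727]), 'moment': array([ 0.02391356, -0.04951221,  0.03182638]), 'grasp_force': 0.0, 'width': 87.90557922180815}
```

View pics/side0.png

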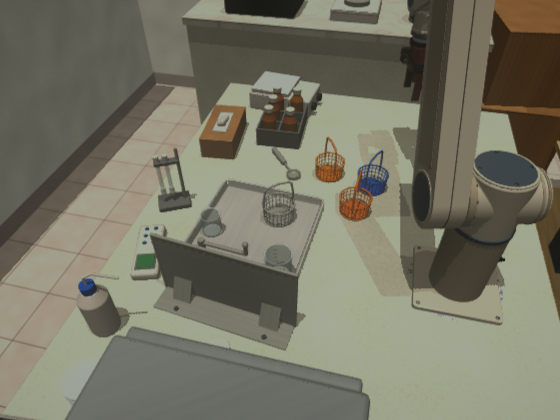

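View pics/top0.png

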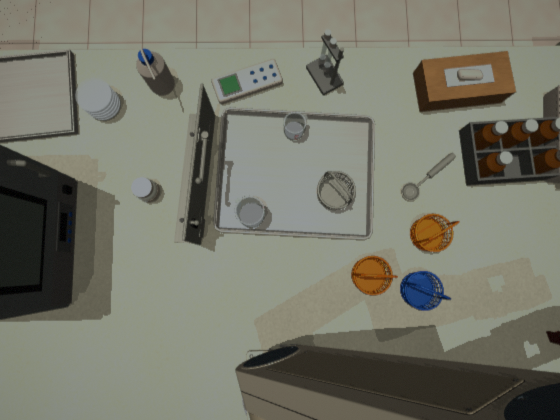

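Top view: the steel basket is at (337,190) and its side-view position is (279,208). Look-alikes are orange at (432,233) and (372,275) and blue at (423,290). In the side view those are orange (330,165), orange (355,205) and blue (373,178). I choose the grey one in the tray. The hook lies folded on the guard, from about (205,137) to (197,180) in the top view.

```bash
cat > h.py <<'E'
import numpy as np, cv2
from scipy.spatial.transform import Rotation as R
from scipy.optimize import least_squares
from workcell import ctrl
C={n:ctrl.camera_model(n) for n in("side","top")}
def proj(n,P):
    c=C[n]; p=(np.atleast_2d(P)-c["position"])@R.from_rotvec(c["attitude"]).as_matrix()
    return np.c_[c["cx"]+c["fx"]*p[:,0]/-p[:,2], c["cy"]-c["fy"]*p[:,1]/-p[:,2]]
def ray(n,uv):
    c=C[n]; d=np.array([(uv[0]-c["cx"])/c["fx"],-(uv[1]-c["cy"])/c["fy"],-1])
    return c["position"],R.from_rotvec(c["attitude"]).as_matrix()@d
def atz(n,uv,z):
    o,d=ray(n,uv); return o+d*(z-o[2])/d[2]
def tri(s,t):
    f=lambda P:np.r_[proj("side",P)[0]-s,proj("top",P)[0]-t]
    r=least_squares(f,[400,200,100.]); return r.x,np.abs(r.fun).max()
def crop(im,x,y,w,h,W,H):
    return cv2.resize(im[y:y+h,x:x+w],(W,H),interpolation=cv2.INTER_CUBIC)
def tile(name,cs,W=400,H=300):
    t=[]
    for n,x,y,w,h in cs: t.append(crop(I[n],x,y,w,h,W,H))
    rows=[np.hstack(t[i:i+2]) for i in range(0,len(t),2)]
    cv2.imwrite(name,np.vstack(rows)[:,:,::-1])
I={}
def snap(*ns):
    for n in ns or("side","top"): I[n]=ctrl.get_image(n)
E
python3 - <<'E'
from h import *
snap()
tile("pics/a.png",[("side",180,180,160,120),("side",180,180,80,60) if 0 else ("side",240,170,80,60),("top",160,80,160,160*3//4+0),("top",300,160,80,60)])
for uv in [(191,210)]: pass
E
```

```text
(no output)
```

View pics/a.png

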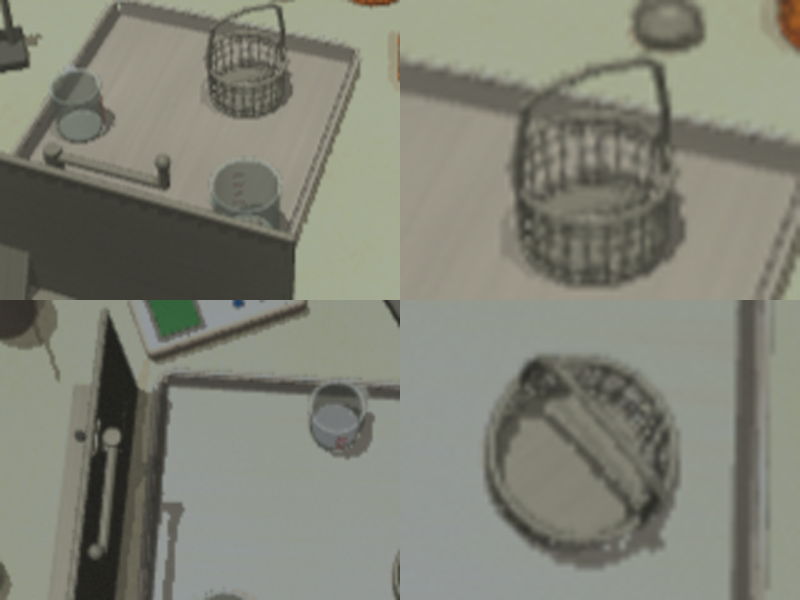

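Crops confirm the plain grey wire basket. The hook's pin is at side (201,241) and top (204,134); its tip ball is at side (245,244) and top (199,180). Next I fit the guard and basket models and overlay them.

```bash
cat >> h.py <<'E'
def place(x,y,a,L): # local pts -> world
    L=np.atleast_2d(L); c,s=np.cos(a),np.sin(a)
    return np.c_[x+c*L[:,0]-s*L[:,1], y+s*L[:,0]+c*L[:,1], L[:,2]]
HY=np.array([-48,-48,-42,-34,0,34,42,48,48.]); HZ=np.array([60,100,122,129,134,129,122,100,60.])
def basket(x,y,a,z=3):
    t=np.linspace(0,2*np.pi,60); rim=place(x,y,a,np.c_[48*np.cos(t),48*np.sin(t),0*t+60+z])
    bot=place(x,y,a,np.c_[44*np.cos(t),44*np.sin(t),0*t+z])
    return place(x,y,a,np.c_[0*HY,HY,HZ+z]),rim,bot
E
python3 - <<'E'
from h import *
pin=tri((201.2,241.2),(204.4,134.4)); tip=tri((244.8,244.4),(198.8,180)); print("pin",pin,"tip",tip)
print("rim",tri((279.4,202.6),(336,192)),atz("top",(336,192),63))
for a,b in[((145,70),(255,190)),((160,105),(245,200))]:
    for p in(a,b): print(atz("top",(300+p[0]/5,160+p[1]/5),133)[:2])
print("handle corners tri"); 
# handle shoulders: side left (535,100) right (658,62) crop2
print(tri((240+135/5,170+97/5),(300+145/5,160+68/5)),tri((240+256/5,170+62/5),(300+253/5,160+190/5)))
print("tops",[atz("top",p,206)[:2] for p in[(202.8,84),(193,243)]],[atz("side",p,206)[:2] for p in[(158,234),(298.8,276)]])
# other things
for n,p,z in[("small top",(295,119),71),("large",(250,205),95),("jar",(143,186),75)]: print(n,atz("top",p,z)[:2])
E
```

```text
pin (array([624.0593304 , 186.18304383, 199.36523238]), np.float64(0.7741581940817923)) tip (array([512.95159742, 193.77490437, 224.91779843]), np.float64(0.2776208342850168))
rim (array([ 512.28309468, -133.02993032,   61.45265316]), np.float64(0.633674226544997)) [ 510.52556595 -132.89962204   63.        ]
[ 543.09154474 -106.88359353]
[ 482.63177823 -158.41502417]
[ 525.5044533  -113.61092288]
[ 477.79121115 -153.32141331]
handle corners tri
(array([ 544.76504463, -107.47802129,  128.99468385]), np.float64(0.10177495912597578)) (array([ 484.2174472 , -158.83457368,  125.34852225]), np.float64(0.15306039928896098))
tops [array([745.29593995, 189.79385071]), array([376.31328449, 208.83092957])] [array([725.91109545, 194.59012884]), array([379.77673553, 237.12389438])]
small top [706.86294003 -30.39816753]
large [475.38716162  89.11608912]
jar [532.1383092  362.26138211]
```

```bash
cat >> h.py <<'E'
def poly(n,P,col,close=False):
    p=(proj(n,P)*16).round().astype(np.int32); cv2.polylines(I[n],[p],close,col,1,cv2.LINE_AA,4)
def need(xyz,yb): # target TCP world mm, tool-y bearing deg, tool down
    o=ctrl.get_obs(); M=R.from_rotvec(o["orientation"]); b=np.radians(yb)
    y=np.array([np.cos(b),np.sin(b),0]); z=np.array([0,0,-1.]); T=R.from_matrix(np.c_[np.cross(y,z),y,z])
    d=M.inv()
    print("xyz",d.apply(np.array(xyz)-o["ee_pos"]).round(1),"rot",(d*T).as_rotvec().round(3),"y bearing now",np.degrees(np.arctan2(*M.as_matrix()[1::-1,1])).round(1))
E
python3 - <<'E'
from h import *
snap()
e=-0.09
def G(e): # pin-based guard
    g=np.pi/2+e; c=np.array([np.cos(g),np.sin(g)]); yy=np.array([-np.sin(g),np.cos(g)])
    o=np.array([624.0,186.2])+18*c+60*yy
    return lambda L:place(o[0],o[1],g,L)
f=G(e)
for n in I:
    poly(n,f([[0,-180,206],[0,180,206],[8,180,206],[8,-180,206]]),(255,0,0),True)
    poly(n,f([[0,-180,0],[0,180,0]]),(255,255,0))
    h,r,b=basket(513.5,-133,np.radians(40.3-90)); poly(n,h,(255,0,0)); poly(n,r,(0,0,255))
tile("pics/b.png",[("side",150,200,160,120),("side",240,170,80,60),("top",140,70,240,180),("top",300,160,80,60)])
need([513,194,330],-94)
E
```

```text
xyz [ 546.8 -667.4 -144.1] rot [-0.001  0.     0.354] y bearing now -73.7
```

View pics/b.png

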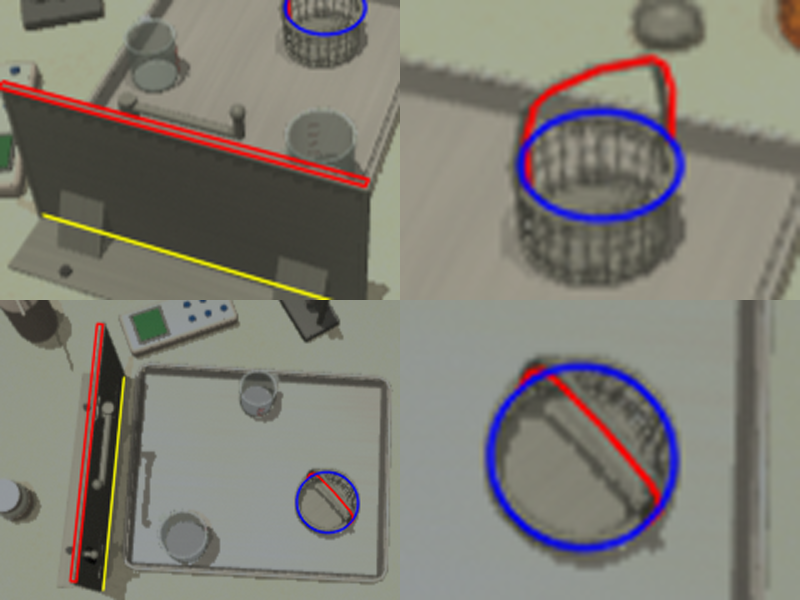

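The overlay fits both the guard (yaw offset −0.09 rad) and the basket (handle bearing about 40°). The next move is to a point above the hook tip.

```bash
a='{"xyz":[0,0,-150],"rot":[0,0,0]}'; python3 -m inch '[{"xyz":[0,0,-80],"rot":[0,0,0]},{"xyz":[0,0,-150],"rot":[0,0,0]},{"xyz":[40,-30,-150],"rot":[0,0,0.1]},{"xyz":[80,-60,-150],"rot":[0,0,0.2]},{"xyz":[115,-85,-150],"rot":[0,0,0.3]},{"xyz":[150,-110,-150],"rot":[0,0,0.35]},{"xyz":[185,-140,-150],"rot":[0,0,0.35]},{"xyz":[220,-165,-150],"rot":[0,0,0.35]},{"xyz":[255,-190,-150],"rot":[0,0,0.35]},{"xyz":[290,-215,-150],"rot":[0,0,0.35]},{"xyz":[325,-240,-150],"rot":[0,0,0.35]},{"xyz":[355,-270,-150],"rot":[0,0,0.35]}]' 0
python3 -c "
from h import *
need([513,194,300],-94)"
```

```text
t: 1.3
ee_pos: [413.0, -282.0, 336.0]
orientation: [3.139, -0.104, 0.001]
ft_force: [0.8, -0.1, 0.6]
width: 87.6
grasp_force: 0.0
xyz [  68.2 -481.6   35.8] rot [ 0.    -0.001  0.003] y bearing now -93.8
```

```bash
python3 -m inch '[{"xyz":[6,-40,0],"rot":[0,0,0]},{"xyz":[12,-80,0],"rot":[0,0,0]},{"xyz":[18,-120,0],"rot":[0,0,0]},{"xyz":[24,-160,0],"rot":[0,0,0]},{"xyz":[30,-200,0],"rot":[0,0,0]},{"xyz":[36,-240,0],"rot":[0,0,0]},{"xyz":[42,-280,0],"rot":[0,0,0]},{"xyz":[48,-320,0],"rot":[0,0,0]},{"xyz":[54,-360,0],"rot":[0,0,0]},{"xyz":[60,-400,10],"rot":[0,0,0]},{"xyz":[66,-440,20],"rot":[0,0,0]},{"xyz":[68,-480,30],"rot":[0,0,0]}]' 0 
python3 -c "
from h import *
need([513,194,214],-94)"
```

```text
t: 2.3
ee_pos: [512.0, 193.0, 305.6]
orientation: [-3.14, 0.104, -0.002]
ft_force: [0.2, 0.4, 0.9]
width: 88.0
grasp_force: 0.0
xyz [ 0.8 -1.  91.6] rot [-0.    -0.001  0.004] y bearing now -93.8
```

```bash
python3 -m inch '[{"xyz":[0,0,20],"rot":[0,0,0]},{"xyz":[1,-1,45],"rot":[0,0,0]},{"xyz":[1,-1,65],"rot":[0,0,0]},{"xyz":[1,-1,80],"rot":[0,0,0]},{"xyz":[1,-1,90],"rot":[0,0,0]},{"xyz":[1,-1,91],"rot":[0,0,0]}]' 0
python3 - <<'E'
from h import *
snap("side")
cv2.imwrite("pics/c.png",crop(I["side"],180,160,140,105,800,600)[:,:,::-1])
E
```

```text
t: 2.8
ee_pos: [511.4, 191.3, 212.7]
orientation: [3.139, -0.104, -0.005]
ft_force: [-0.7, -0.2, -0.1]
width: 88.1
grasp_force: 0.0
```

View pics/c.png

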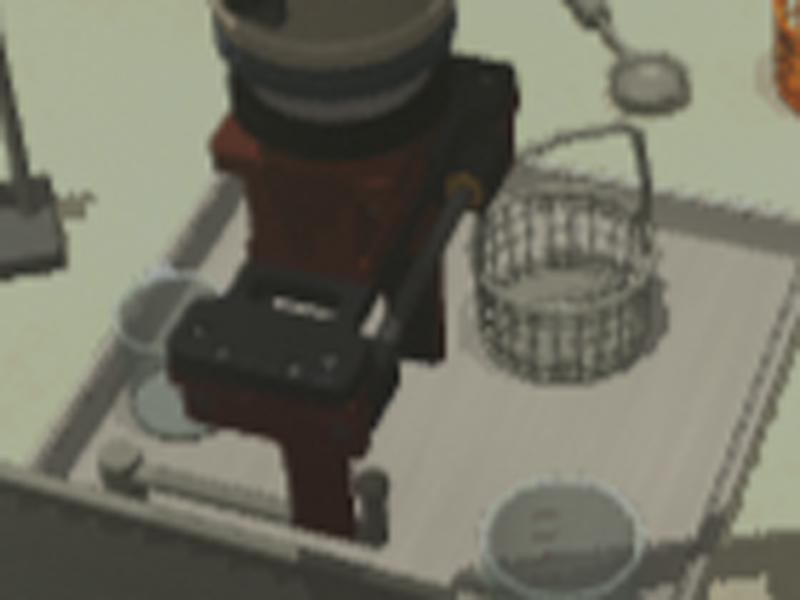

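The camera-side finger's tip is at about (236,252), behind the guard. The hook tip is at (245,245). I check that against the model before closing.

Run:
```python
from h import *
print(proj("side",[[512,241,213],[502,241,213],[522,241,213],[502,241,240],[522,241,240],[513,194,228]]))
```

```text
[[238.82244166 263.80931089]
 [243.23007175 264.66154619]
 [234.43175737 262.96035214]
 [242.45692109 256.49458018]
 [233.48400914 254.79107358]
 [244.39356144 243.46305704]]
```

Run:
```python
from h import *
print(ctrl.get_obs())
for p in[(236.5,252.5),(255,223)]:
    for z in (213,240): print(p,z,atz("side",p,z))
snap("side","top")
print(proj("top",[[512,191,213],[512,191,330]]))
L=cv2.convertScaleAbs(I["side"],alpha=2.2,beta=10); I["side"]=L; I["top"]=cv2.convertScaleAbs(I["top"],alpha=2)
tile("pics/d.png",[("side",205,190,80,80),("top",150,110,100,100)],400,400)
```

```text
{'t': 2.85, 'qpos': array([3.36064556e-01, 2.76460253e-01, 1.77700920e+00, 1.96989393e-06,
       1.08997324e+00, 1.97312237e+00]), 'qvel': array([-0.00073218, -0.0226778 , -0.02937943,  0.00079599,  0.01555458,
        0.00032299]), 'joint_torque': array([ 1.05830252e-01, -4.47452402e+01, -2.69536543e+01, -9.23065818e-03,
       -1.84008605e-01, -7.39349343e-05]), 'ee_pos': array([512.08950139, 191.48638364, 213.86252305]), 'orientation': array([ 3.13920180e+00, -1.04043591e-01, -2.71062719e-03]), 'ft_force': array([ 0.61914473,  0.06498215, -0.58063705]), 'moment': array([ 0.05604698, -0.00051667, -0.00978294]), 'grasp_force': 0.0, 'width': 88.04377448523717}
(236.5, 252.5) 213 [526.92973281 211.24352311 213.        ]
(236.5, 252.5) 240 [517.75188    233.31221026 240.        ]
(255, 223) 213 [512.87315391 112.30372914 213.        ]
(255, 223) 240 [504.21618586 138.03875873 240.        ]
[[201.03263716 181.77257261]
 [190.68024463 169.71233825]]
```

View pics/d.png

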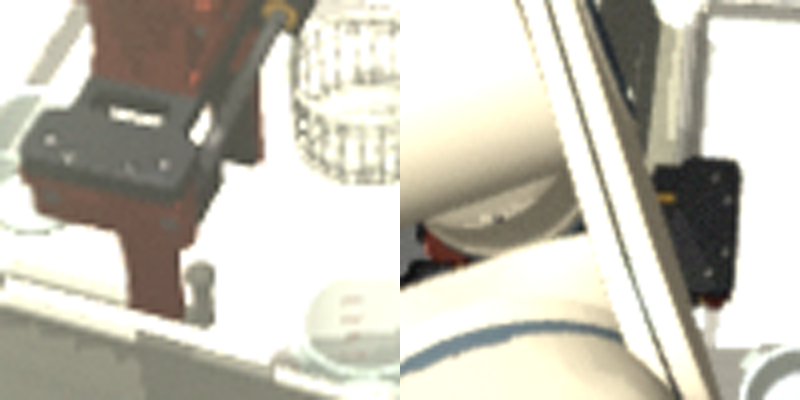

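The open fingertips ride above the shut-finger TCP, so there is clearance over the hem and the hook tip lies between them. Close.

```bash
python3 -m inch '[{"xyz":[0,0,0],"rot":[0,0,0]},{"xyz":[0,0,0],"rot":[0,0,0]},{"xyz":[0,0,0],"rot":[0,0,0]},{"xyz":[0,0,0],"rot":[0,0,0]},{"xyz":[0,0,0],"rot":[0,0,0]},{"xyz":[0,0,0],"rot":[0,0,0]},{"xyz":[0,0,0],"rot":[0,0,0]},{"xyz":[0,0,0],"rot":[0,0,0]},{"xyz":[0,0,0],"rot":[0,0,0]},{"xyz":[0,0,0],"rot":[0,0,0]}]' 255
python3 - <<'E'
from h import *
o=ctrl.get_obs();M=R.from_rotvec(o["orientation"]);t=o["ee_pos"];print(t)
# arc about pin, from current angle to out direction, in tool axes
pin=np.array([624,186.2]); v=t[:2]-pin; r=np.hypot(*v); a0=np.arctan2(v[1],v[0])%(2*np.pi); a1=np.radians(270)-0.09
print(r,np.degrees(a0),np.degrees(a1))
for k in range(1,25):
    d=min(k*np.radians(4.5),a1-a0+.1); r2=r+(112-r)*d/(a1-a0)
    P=np.r_[pin+r2*np.array([np.cos(a0+d),np.sin(a0+d)]),t[2]]
    print(M.inv().apply(P-t).round(0)[:2],round(-d,3))
E
```

```text
t: 3.78
ee_pos: [512.6, 191.7, 214.6]
orientation: [3.14, -0.104, -0.0]
ft_force: [-0.4, -0.1, 0.2]
width: 24.5
grasp_force: 0.0
[512.61478465 191.71657634 214.64907252]
111.52174143212932 177.16462833185028 264.8433798438226
[0. 9.] -0.079
[ 2. 17.] -0.157
[ 3. 26.] -0.236
[ 6. 34.] -0.314
[ 9. 43.] -0.393
[13. 50.] -0.471
[17. 58.] -0.55
[22. 65.] -0.628
[28. 72.] -0.707
[34. 78.] -0.785
[40. 84.] -0.864
[47. 90.] -0.942
[55. 94.] -1.021
[62. 99.] -1.1
[ 70. 102.] -1.178
[ 79. 105.] -1.257
[ 87. 107.] -1.335
[ 96. 109.] -1.414
[105. 110.] -1.492
[113. 110.] -1.571
[120. 110.] -1.63
[120. 110.] -1.63
[120. 110.] -1.63
[120. 110.] -1.63
```

Still closing; continue.

```bash
python3 -m inch '[{"xyz":[0,0,0],"rot":[0,0,0]},{"xyz":[0,0,0],"rot":[0,0,0]},{"xyz":[0,0,0],"rot":[0,0,0]},{"xyz":[0,0,0],"rot":[0,0,0]}]' 255
```

```text
t: 4.12
ee_pos: [512.6, 191.7, 214.7]
orientation: [-3.14, 0.104, 0.0]
ft_force: [0.0, 1.5, -0.1]
width: 0.7
grasp_force: 0.0
```

Run:
```python
from h import *
snap("side","top")
I["side"]=cv2.convertScaleAbs(I["side"],alpha=1.8,beta=10)
cv2.imwrite("pics/e.png",crop(I["side"],190,200,80,60,800,600)[:,:,::-1])
```

```text
(no output)
```

View pics/e.png

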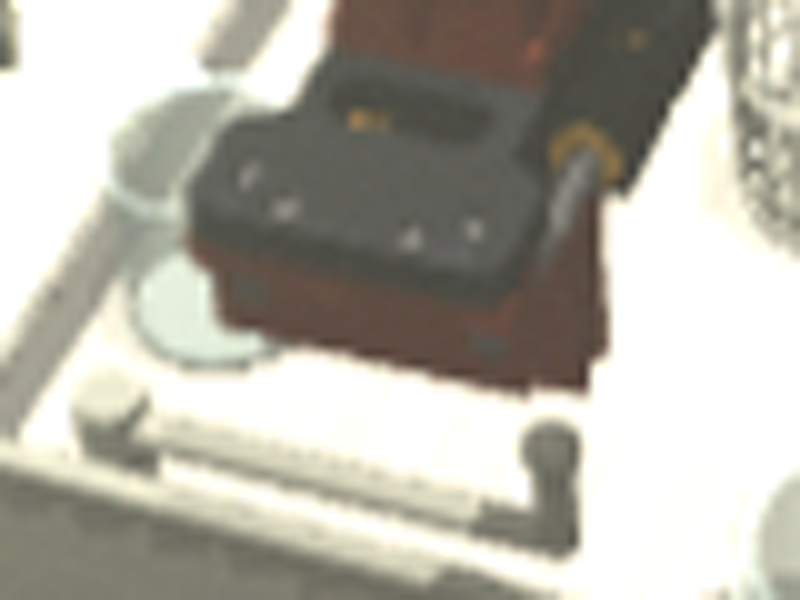

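Run:
```python
from h import *
o=ctrl.get_obs();M=R.from_rotvec(o["orientation"]);t=o["ee_pos"]
for L in [[37,-89,-80],[-37,-89,-80],[37,-89,-110],[-37,-89,-110],[0,0,0],[0,0,-19],[10,-13,0],[10,-13,-60],[-37,89,-80],[37,89,-80]]:
    P=t+M.apply(L); print(L,P.round(),proj("side",P).round(1),proj("top",P).round(1))
# observed body lower near corners
for p in[(213.5,233),(248.5,239)]: print(atz("side",p,294))
```

```text
[37, -89, -80] [555. 278. 295.] [[209.6 247.5]] [[151.6 153.6]]
[-37, -89, -80] [482. 283. 295.] [[244.3 256. ]] [[148.3 189.1]]
[37, -89, -110] [555. 278. 325.] [[207.9 237.2]] [[147.2 149.6]]
[-37, -89, -110] [482. 283. 325.] [[243.3 245.7]] [[143.7 186.2]]
[0, 0, 0] [513. 192. 215.] [[245.2 246.8]] [[200.6 181.4]]
[0, 0, -19] [513. 192. 234.] [[244.7 241. ]] [[199.1 179.6]]
[10, -13, 0] [523. 204. 215.] [[238.9 249.9]] [[195.1 176.7]]
[10, -13, -60] [523. 204. 275.] [[237.  231.2]] [[189.7 170.5]]
[-37, 89, -80] [470. 105. 295.] [[272.8 198.3]] [[236.3 193.4]]
[37, 89, -80] [544. 100. 295.] [[242.  191.8]] [[238.5 158. ]]
[562.05571635 237.92161968 294.        ]
[486.89215362 236.94873435 294.        ]
```

Width 0.7 mm shows the fingers shut on nothing. The clear ball at (245,244) shows the real fingertips sit about 30–40 mm above the reported TCP. I'll lift over the open tray, turn the fingers to the camera, and measure the true tip numerically.

```bash
python3 -c "
from h import *
cv2.imwrite('pics/base_side.png',I['side']) if 0 else None
need([560,20,300],-4)"
```

```text
xyz [ 58.6 168.2 -85.3] rot [-0.    -0.    -1.567] y bearing now -93.8
```

```bash
python3 -m inch '[{"xyz":[0,0,-40],"rot":[0,0,0]},{"xyz":[5,15,-75],"rot":[0,0,-0.12]},{"xyz":[10,35,-85],"rot":[0,0,-0.24]},{"xyz":[15,50,-85],"rot":[0,0,-0.36]},{"xyz":[20,65,-85],"rot":[0,0,-0.48]},{"xyz":[25,80,-85],"rot":[0,0,-0.6]},{"xyz":[30,95,-85],"rot":[0,0,-0.72]},{"xyz":[35,110,-85],"rot":[0,0,-0.84]},{"xyz":[40,125,-85],"rot":[0,0,-0.96]},{"xyz":[45,140,-85],"rot":[0,0,-1.08]},{"xyz":[50,155,-85],"rot":[0,0,-1.2]},{"xyz":[58,168,-85],"rot":[0,0,-1.32]}]' 255
python3 -m inch '[{"xyz":[0,0,0],"rot":[0,0,-0.12]},{"xyz":[0,0,0],"rot":[0,0,-0.24]},{"xyz":[0,0,0],"rot":[0,0,-0.25]},{"xyz":[0,0,0],"rot":[0,0,-0.25]}]' 255
python3 - <<'E'
from h import *
snap("side"); o=ctrl.get_obs(); print(o["ee_pos"],o["orientation"])
p=proj("side",o["ee_pos"])[0]; print(p)
g=cv2.convertScaleAbs(I["side"],alpha=1.8,beta=10); I["side"]=g
x,y=int(p[0])-60,int(p[1])-70
cv2.circle(g,tuple(int(v) for v in p),1,(255,0,255),-1)
print(x,y); cv2.imwrite("pics/f.png",crop(g,x,y,120,90,800,600)[:,:,::-1])
E
```

```text
t: 5.22
ee_pos: [559.1, 19.3, 299.7]
orientation: [-2.539, -1.85, 0.0]
ft_force: [-0.3, -0.1, 0.2]
width: 0.5
grasp_force: 0.0
t: 5.55
ee_pos: [559.3, 20.2, 299.6]
orientation: [-2.298, -2.142, 0.0]
ft_force: [0.6, 0.3, 0.7]
width: 0.3
grasp_force: 0.0
[559.2980918   20.32007866 299.64600784] [-2.29818739e+00 -2.14182028e+00  8.49735878e-05]
[245.61896267 168.01847264]
185 98
```

View pics/f.png

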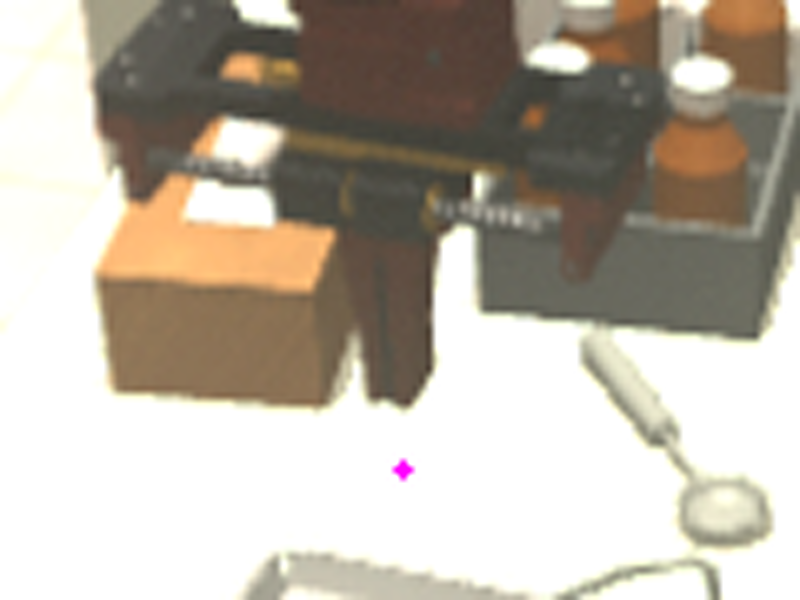

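The shut tip is at (243.5,158.3), but the reported TCP projects to (245.6,168.0). It is either high in z or shifted in world y. The top view can separate the two numerically.

Run:
```python
from h import *
snap("top"); o=ctrl.get_obs(); t=o["ee_pos"]
for z in(-19,): pass
for dy in(0,-40):
  for dz in(0,40):
    print(dy,dz,proj("top",[[t[0]+89,t[1]-37+dy,t[2]+100+dz],[t[0]+89,t[1]+37+dy,t[2]+100+dz]]).round(1).tolist())
g=cv2.cvtColor(I["top"],cv2.COLOR_RGB2GRAY)
for r in range(60,160,5): print(r,''.join('#' if v<45 else '+' if v<90 else '.' for v in g[r,240:340]))
y=least_squares(lambda v:proj("side",[t[0]+v[0],t[1],t[2]+v[1]])[0]-[243.5,158.3],[0,0]).x; print("dx,dz",y)
print("dx,dy",least_squares(lambda v:proj("side",[t[0]+v[0],t[1]+v[1],t[2]])[0]-[243.5,158.3],[0,0]).x)
```

```text
0 0 [[296.7, 87.5], [256.7, 87.9]]
0 40 [[297.8, 77.9], [255.7, 78.3]]
-40 0 [[318.2, 87.3], [278.3, 87.7]]
-40 40 [[320.5, 77.7], [278.5, 78.1]]
60 ..+++.......................................................................++.......++........+####
65 ..+++.......................................................................+++.......+........+##+.
70 ..+++......................................................................++++.......++......+#+...
75 ..++++.....................................................................+++++.......+.......+#++.
80 ..+++++....................................................................+++++.......++.......++++
85 ..++++++...................................................................++++++.......+.......+++#
90 ..+++++++.................................................................+++++++.......++..........
95 ..+++++++++...............................................................++++++++.......++.........
100 ..++++++++++++++++++++++++++++++++++++++++++++++++++++++++++++++++++++++++++++++++........+.........
105 ..+++++++++++
[... 503 characters left out ...]
....
130 ..++++++.........+########################################+.....+++++......++++++++++........+......
135 ..++++++.........+########################################+....+++++........+++++++++........++.....
140 ..++++++......................................................................................+.....
145 ..............................................................................................++....
150 ...+..................................................................................+.......++....
155 ...+..................................................................................+........+....
dx,dz [ 3.49266648 28.21920096]
dx,dy [ 16.5315467  -36.15966322]
```

The top view gives dy≈0, so the true tip is reported + (3, 0, ~+32). I'll use that offset and go back to the hook.

```bash
cat >> h.py <<'E'
OFF=np.array([3,0,32.])
def needT(xyz,yb): need(np.array(xyz)-OFF,yb)
E
python3 -c "
from h import *
needT([513,193,300],-94)"
```

```text
xyz [168.7 -61.3  31.7] rot [-0.    -0.     1.571] y bearing now -4.0
```

```bash
python3 -m inch '[{"xyz":[15,-5,0],"rot":[0,0,0.12]},{"xyz":[30,-10,0],"rot":[0,0,0.24]},{"xyz":[45,-15,0],"rot":[0,0,0.36]},{"xyz":[60,-20,0],"rot":[0,0,0.48]},{"xyz":[75,-25,0],"rot":[0,0,0.6]},{"xyz":[90,-30,5],"rot":[0,0,0.72]},{"xyz":[105,-36,10],"rot":[0,0,0.84]},{"xyz":[120,-43,15],"rot":[0,0,0.96]},{"xyz":[135,-50,20],"rot":[0,0,1.08]},{"xyz":[150,-56,25],"rot":[0,0,1.2]},{"xyz":[165,-61,28],"rot":[0,0,1.32]},{"xyz":[169,-61,30],"rot":[0,0,1.44]}]' 0
python3 -m inch '[{"xyz":[0,0,0],"rot":[0,0,0.12]},{"xyz":[0,0,0],"rot":[0,0,0.13]},{"xyz":[0,0,0],"rot":[0,0,0.13]}]' 0
python3 -c "
from h import *
needT([513,193,215],-94)"
```

```text
t: 6.65
ee_pos: [508.8, 194.8, 269.3]
orientation: [-3.14, -0.09, 0.001]
ft_force: [-0.2, 0.6, -0.2]
width: 76.9
grasp_force: 0.0
t: 6.9
ee_pos: [509.7, 193.2, 269.8]
orientation: [-3.14, 0.101, -0.0]
ft_force: [-0.4, 0.8, -0.1]
width: 87.8
grasp_force: 0.0
xyz [ 0.3  0.2 86.8] rot [-0.    -0.     0.005] y bearing now -93.7
```

```bash
python3 -m inch '[{"xyz":[0,0,25],"rot":[0,0,0]},{"xyz":[0,0,50],"rot":[0,0,0]},{"xyz":[0,0,65],"rot":[0,0,0]},{"xyz":[0,0,75],"rot":[0,0,0]},{"xyz":[0,0,82],"rot":[0,0,0]},{"xyz":[0,0,84],"rot":[0,0,0]}]' 0
python3 -m inch '[{"xyz":[0,0,0],"rot":[0,0,0]},{"xyz":[0,0,0],"rot":[0,0,0]},{"xyz":[0,0,0],"rot":[0,0,0]},{"xyz":[0,0,0],"rot":[0,0,0]},{"xyz":[0,0,0],"rot":[0,0,0]},{"xyz":[0,0,0],"rot":[0,0,0]},{"xyz":[0,0,0],"rot":[0,0,0]},{"xyz":[0,0,0],"rot":[0,0,0]},{"xyz":[0,0,0],"rot":[0,0,0]},{"xyz":[0,0,0],"rot":[0,0,0]},{"xyz":[0,0,0],"rot":[0,0,0]},{"xyz":[0,0,0],"rot":[0,0,0]}]' 255
python3 -m inch '[{"xyz":[0,0,0],"rot":[0,0,0]},{"xyz":[0,0,0],"rot":[0,0,0]},{"xyz":[0,0,0],"rot":[0,0,0]}]' 255
```

```text
t: 7.4
ee_pos: [509.6, 192.7, 185.0]
orientation: [3.14, -0.103, -0.001]
ft_force: [0.6, -0.5, 0.9]
width: 87.9
grasp_force: 0.0
t: 8.4
ee_pos: [509.7, 193.1, 185.6]
orientation: [-3.14, 0.104, 0.001]
ft_force: [-1.0, 1.5, 0.6]
width: 12.0
grasp_force: 30.0
t: 8.65
ee_pos: [509.7, 193.1, 185.7]
orientation: [-3.14, 0.104, 0.0]
ft_force: [-1.1, 2.4, 0.0]
width: 11.8
grasp_force: 30.0
```

Gripped at 11.8 mm. Compute the arc.

Run:
```python
from h import *
o=ctrl.get_obs();M=R.from_rotvec(o["orientation"]);t=o["ee_pos"].copy();t[:2]+=OFF[:2]
pin=np.array([624,186.2]); v=t[:2]-pin; r=np.hypot(*v); a0=np.arctan2(v[1],v[0])%(2*np.pi); a1=np.radians(270)-0.09
print(r,np.degrees(a0),np.degrees(a1),a1-a0)
for k in range(1,19):
    d=k*0.09; P=np.r_[pin+r*np.array([np.cos(a0+d),np.sin(a0+d)]),t[2]]
    print(M.inv().apply(P-t).round(0)[:2],round(-d,3))
```

```text
111.53297340343559 176.4557087299393 264.8433798438226 1.5426558791071479
[ 0. 10.] -0.09
[ 2. 20.] -0.18
[ 4. 30.] -0.27
[ 7. 39.] -0.36
[11. 48.] -0.45
[16. 57.] -0.54
[22. 66.] -0.63
[28. 73.] -0.72
[35. 81.] -0.81
[43. 87.] -0.9
[51. 93.] -0.99
[59. 98.] -1.08
[ 68. 102.] -1.17
[ 78. 106.] -1.26
[ 88. 108.] -1.35
[ 97. 110.] -1.44
[107. 111.] -1.53
[117. 111.] -1.62
```

```bash
python3 -m inch '[{"xyz":[0,10,0],"rot":[0,0,-0.09]},{"xyz":[2,20,0],"rot":[0,0,-0.18]},{"xyz":[4,30,0],"rot":[0,0,-0.27]},{"xyz":[7,39,0],"rot":[0,0,-0.36]},{"xyz":[11,48,0],"rot":[0,0,-0.45]},{"xyz":[16,57,0],"rot":[0,0,-0.54]},{"xyz":[22,66,0],"rot":[0,0,-0.63]},{"xyz":[28,73,0],"rot":[0,0,-0.72]},{"xyz":[35,81,0],"rot":[0,0,-0.81]},{"xyz":[43,87,0],"rot":[0,0,-0.9]},{"xyz":[51,93,0],"rot":[0,0,-0.99]},{"xyz":[59,98,0],"rot":[0,0,-1.08]}]' 255
python3 -m inch '[{"xyz":[0,10,0],"rot":[0,0,-0.09]},{"xyz":[2,20,0],"rot":[0,0,-0.18]},{"xyz":[4,30,0],"rot":[0,0,-0.27]},{"xyz":[7,39,0],"rot":[0,0,-0.36]},{"xyz":[10,47,0],"rot":[0,0,-0.43]},{"xyz":[11,49,0],"rot":[0,0,-0.46]},{"xyz":[11,49,0],"rot":[0,0,-0.46]},{"xyz":[11,49,0],"rot":[0,0,-0.46]}]' 255
python3 -c "
from h import *
t=ctrl.get_obs()['ee_pos']+OFF;v=t[:2]-[624,186.2];print(np.hypot(*v),np.degrees(np.arctan2(v[1],v[0]))%360)"
```

```text
t: 9.65
ee_pos: [561.8, 90.0, 185.6]
orientation: [2.743, 1.531, -0.003]
ft_force: [-2.3, -2.4, 1.5]
width: 12.3
grasp_force: 30.0
t: 10.32
ee_pos: [610.2, 72.8, 185.7]
orientation: [2.325, 2.109, -0.002]
ft_force: [1.2, -7.0, 1.1]
width: 11.9
grasp_force: 30.0
113.9088014224502 264.56945877979746
```

```bash
python3 -m inch '[{"xyz":[0,2,0],"rot":[0,0,0]},{"xyz":[1,3,0],"rot":[0,0,0]},{"xyz":[1,3,0],"rot":[0,0,0]}]' 255
python3 -m inch '[{"xyz":[0,2,0],"rot":[0,0,-0.02]},{"xyz":[0,3,0],"rot":[0,0,-0.02]},{"xyz":[0,3,0],"rot":[0,0,-0.02]}]' 255
```

```text
t: 10.57
ee_pos: [611.6, 72.7, 185.6]
orientation: [2.325, 2.11, -0.008]
ft_force: [-3.7, -9.7, 4.7]
width: 12.2
grasp_force: 30.0
t: 10.82
ee_pos: [611.7, 72.6, 185.4]
orientation: [-2.303, -2.132, 0.014]
ft_force: [-14.1, -7.6, 10.2]
width: 12.0
grasp_force: 30.0
```

At the stop (position holds, force rises to −14 N in x). Relax the push, open, rise.

```bash
python3 -m inch '[{"xyz":[0,-3,0],"rot":[0,0,0]},{"xyz":[0,-3,0],"rot":[0,0,0]}]' 255
python3 -m inch '[{"xyz":[0,0,0],"rot":[0,0,0]},{"xyz":[0,0,0],"rot":[0,0,0]},{"xyz":[0,0,0],"rot":[0,0,0]},{"xyz":[0,0,0],"rot":[0,0,0]},{"xyz":[0,0,0],"rot":[0,0,0]},{"xyz":[0,0,0],"rot":[0,0,0]},{"xyz":[0,0,0],"rot":[0,0,0]},{"xyz":[0,0,-20],"rot":[0,0,0]},{"xyz":[0,0,-50],"rot":[0,0,0]},{"xyz":[0,0,-80],"rot":[0,0,0]},{"xyz":[0,0,-105],"rot":[0,0,0]},{"xyz":[0,0,-105],"rot":[0,0,0]}]' 0
python3 - <<'E'
from h import *
h=np.radians(40.3); b=np.array([514.5,-133]); p=b-28*np.array([np.cos(h),np.sin(h)])
print(p); needT([p[0],p[1],250],-49.7); needT([p[0],p[1],114],-49.7)
E
```

```text
t: 10.98
ee_pos: [611.6, 72.6, 185.6]
orientation: [2.304, 2.133, -0.007]
ft_force: [-3.7, -10.3, 2.8]
width: 11.9
grasp_force: 30.0
t: 11.98
ee_pos: [615.7, 75.8, 296.7]
orientation: [2.301, 2.131, 0.012]
ft_force: [1.3, -0.1, 0.6]
width: 87.2
grasp_force: 0.0
[ 493.14528677 -151.11011383]
xyz [-236.  -108.5   77.3] rot [ 0.008 -0.005  0.791] y bearing now -4.4
xyz [-236.2 -109.7  213.3] rot [ 0.008 -0.005  0.791] y bearing now -4.4
```

```bash
python3 -m inch '[{"xyz":[-22,-10,0],"rot":[0,0,0.08]},{"xyz":[-46,-20,0],"rot":[0,0,0.16]},{"xyz":[-70,-31,5],"rot":[0,0,0.24]},{"xyz":[-94,-42,10],"rot":[0,0,0.32]},{"xyz":[-118,-53,20],"rot":[0,0,0.4]},{"xyz":[-142,-64,30],"rot":[0,0,0.48]},{"xyz":[-166,-75,40],"rot":[0,0,0.56]},{"xyz":[-190,-87,50],"rot":[0,0,0.64]},{"xyz":[-214,-98,60],"rot":[0,0,0.72]},{"xyz":[-236,-109,70],"rot":[0.008,-0.005,0.79]},{"xyz":[-236,-109,77],"rot":[0.008,-0.005,0.79]},{"xyz":[-236,-109,77],"rot":[0.008,-0.005,0.79]}]' 0
python3 - <<'E'
from h import *
h=np.radians(40.3); b=np.array([514.5,-133]); p=b-28*np.array([np.cos(h),np.sin(h)])
needT([p[0],p[1],114],-49.7)
snap(); g=cv2.convertScaleAbs(I["side"],alpha=1.5,beta=10); I["side"]=g
hk=lambda r,z:[624+r*np.cos(np.radians(265)),186.2+r*np.sin(np.radians(265)),z]
poly("side",np.array([hk(0,198),hk(112,198),hk(112,235)]),(255,0,0))
poly("side",basket(514.5,-133,np.radians(-49.7))[0],(255,0,0))
cv2.imwrite("pics/g.png",crop(g,180,130,160,120,800,600)[:,:,::-1])
E
```

```text
t: 12.98
ee_pos: [484.4, -151.8, 211.8]
orientation: [-2.945, -1.079, 0.017]
ft_force: [0.3, 0.6, -0.4]
width: 87.5
grasp_force: 0.0
xyz [  6.    4.2 129.8] rot [-0.008  0.009 -0.001] y bearing now -49.8
```

View pics/g.png

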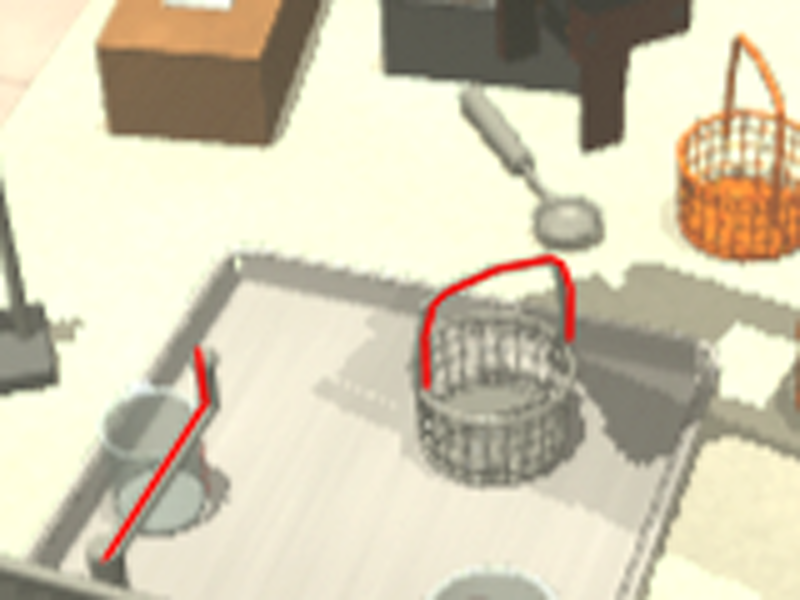

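The hook now stands out: base at (201,241) and tip near (222,202) in the side image. The basket model matches. Before relying on the hook angle I check it numerically in the top view.

Run:
```python
from h import *
snap()
for b in(260,265,270):
    hk=lambda r,z:[624+r*np.cos(np.radians(b)),186.2+r*np.sin(np.radians(b)),z]
    print(b,"top",proj("top",[hk(30,198),hk(70,198),hk(105,198),hk(112,228)]).round(1).tolist(),"side",proj("side",[hk(30,198),hk(70,198),hk(112,228)]).round(1).tolist())
g=cv2.cvtColor(I["top"],cv2.COLOR_RGB2GRAY)
print(208)
for r in range(122,152): print(r,' '.join('%3d'%v for v in g[r,208:264:2]))
g=cv2.cvtColor(I["side"],cv2.COLOR_RGB2GRAY)
print("side 205")
for r in range(194,234,1): print(r,' '.join('%3d'%v for v in g[r,203:232]))
```

```text
260 top [[217.5, 137.4], [234.6, 140.1], [249.6, 142.4], [251.9, 139.0]] side [[207.2, 232.8], [215.6, 222.0], [222.9, 202.2]]
265 top [[217.6, 136.3], [234.9, 137.6], [250.1, 138.6], [252.4, 134.8]] side [[206.2, 232.5], [213.4, 221.3], [219.4, 201.2]]
270 top [[217.7, 135.2], [235.1, 135.0], [250.2, 134.8], [252.6, 130.6]] side [[205.2, 232.3], [211.1, 220.8], [215.7, 200.5]]
208
122  35  40  38  58  83  93  93  85  58  66 109 154 153 154 153 153 154 154 153 153 154 154 153 154 152 153 154 153
123  39  41  38  62  84 104  95  84  60  65 121 153 153 153 154 153 153 154 153 153 154 153 154 153 153 153 153 153
124  38  40  37  69  88 106  93  83  60  67 147 154 153 153 153 153 153 153 153 153 153 154 154 153 154 154 154 154
125  39  43  37  72  87 104  88  80  59  72 150 154 154 154 153 154 153 153 153 154 153 154 153 153 153 153 154 153
126  38  39  38  75  87 103  90  78  59  71 150 155 154 154 154 154 153 153 153 154 154 153 153 153 153 154 154 154
127  38  38  37  77  87 105  91  76  57  73 150 154 154 154 154 154 154 153 153 153 153 154 153 153 153 153 153 154
128  38  37  37  82
[... 6873 characters left out ...]
 119 118 122 114  94  79 107 119 120 120 119 118 118  99  80  91  95  95 120 145 149 151 151 151 149
229  96 123 124 118 115 122 118 102  80 101 119 121 120 120 119 118 117 104  92  93  95  94 119 145 150 152 151 150 149
230 108 118 122 115 120 121 107  85  87 116 122 120 120 119 119 118 117 100 117 100  94 121 125 145 150 151 150 149 149
231 100 117 118 118 122 113  94  80 108 120 121 120 120 119 119 118 113  86 124 102  94 139 149 150 151 151 149 148 149
232 102 109 114 122 118 102  80 101 119 122 120 120 120 119 119 118 100 109 112  97 120 144 149 150 151 150 148 148 147
233 116 104 118 121 108  85  87 117 122 121 122 120 120 120 115 105  88 111  99 119 144 149 149 150 149 148 148 147 148
```

The hook bar's bearing is about 264°, square to the guard within measuring error, and I felt the stop. Next, descend onto the basket handle and grip.

```bash
python3 -m inch '[{"xyz":[6,4,20],"rot":[-0.008,0.009,0]},{"xyz":[6,4,50],"rot":[-0.008,0.009,0]},{"xyz":[6,4,80],"rot":[-0.008,0.009,0]},{"xyz":[6,4,105],"rot":[-0.008,0.009,0]},{"xyz":[6,4,122],"rot":[-0.008,0.009,0]},{"xyz":[6,4,129],"rot":[-0.008,0.009,0]},{"xyz":[6,4,129],"rot":[-0.008,0.009,0]}]' 0
python3 -m inch '[{"xyz":[0,0,0],"rot":[0,0,0]},{"xyz":[0,0,0],"rot":[0,0,0]},{"xyz":[0,0,0],"rot":[0,0,0]},{"xyz":[0,0,0],"rot":[0,0,0]},{"xyz":[0,0,0],"rot":[0,0,0]},{"xyz":[0,0,0],"rot":[0,0,0]},{"xyz":[0,0,0],"rot":[0,0,0]},{"xyz":[0,0,0],"rot":[0,0,0]},{"xyz":[0,0,0],"rot":[0,0,0]},{"xyz":[0,0,0],"rot":[0,0,0]},{"xyz":[0,0,0],"rot":[0,0,0]},{"xyz":[0,0,0],"rot":[0,0,0]}]' 255
python3 -m inch '[{"xyz":[0,0,0],"rot":[0,0,0]},{"xyz":[0,0,0],"rot":[0,0,0]},{"xyz":[0,0,0],"rot":[0,0,0]}]' 255
```

```text
t: 13.77
ee_pos: [491.5, -149.9, 83.5]
orientation: [2.948, 1.085, 0.001]
ft_force: [0.1, 0.3, 0.4]
width: 87.9
grasp_force: 0.0
t: 14.77
ee_pos: [491.8, -150.8, 84.6]
orientation: [2.947, 1.082, 0.004]
ft_force: [-0.9, 0.1, -0.6]
width: 11.5
grasp_force: 0.0
t: 15.02
ee_pos: [491.8, -150.9, 84.6]
orientation: [2.947, 1.082, 0.004]
ft_force: [-0.2, -0.3, 0.2]
width: 5.2
grasp_force: 29.9
```

Gripped at 5.2 mm with 30 N. Lift 115 mm, checking the weight.

```bash
python3 -m inch '[{"xyz":[0,0,-5],"rot":[0,0,0]},{"xyz":[0,0,-15],"rot":[0,0,0]},{"xyz":[0,0,-30],"rot":[0,0,0]},{"xyz":[0,0,-45],"rot":[0,0,0]},{"xyz":[0,0,-60],"rot":[0,0,0]},{"xyz":[0,0,-75],"rot":[0,0,0]},{"xyz":[0,0,-90],"rot":[0,0,0]},{"xyz":[0,0,-105],"rot":[0,0,0]},{"xyz":[0,0,-113],"rot":[0,0,0]},{"xyz":[0,0,-117],"rot":[0,0,0]},{"xyz":[0,0,-117],"rot":[0,0,0]}]' 255
python3 - <<'E'
from h import *
a=np.radians(264.3); u=np.array([np.cos(a),np.sin(a)]); w=np.array([-u[1],u[0]])
for r in(170,70):
    b=np.array([624,186.2])+r*u; print("bail",b); needT([*(b-26.6*w),232],-95.7)
E
```

```text
t: 15.93
ee_pos: [491.9, -150.8, 202.6]
orientation: [2.946, 1.082, 0.006]
ft_force: [-0.0, 0.2, -2.1]
width: 5.0
grasp_force: 29.9
bail [607.11564254  17.04055311]
xyz [175.7 -74.5   2.7] rot [ 0.003 -0.004  0.803] y bearing now -49.7
bail [617.04761752 116.5461101 ]
xyz [ 247.7 -144.     2.6] rot [ 0.003 -0.004  0.803] y bearing now -49.7
```

```bash
python3 -m inch '[{"xyz":[10,-5,0],"rot":[0,0,0.05]},{"xyz":[25,-11,0],"rot":[0,0,0.12]},{"xyz":[42,-18,0],"rot":[0,0,0.2]},{"xyz":[60,-25,0],"rot":[0,0,0.28]},{"xyz":[78,-32,0],"rot":[0,0,0.36]},{"xyz":[96,-40,0],"rot":[0,0,0.44]},{"xyz":[114,-48,0],"rot":[0,0,0.52]},{"xyz":[130,-55,0],"rot":[0,0,0.6]},{"xyz":[146,-62,0],"rot":[0,0,0.68]},{"xyz":[160,-68,0],"rot":[0,0,0.74]},{"xyz":[170,-72,0],"rot":[0,0,0.78]},{"xyz":[176,-74,0],"rot":[0.003,-0.004,0.803]}]' 255
python3 -m inch '[{"xyz":[0,0,0],"rot":[0,0,0]},{"xyz":[0,0,0],"rot":[0,0,0]},{"xyz":[0,0,0],"rot":[0,0,0]}]' 255
python3 - <<'E'
from h import *
snap("side")
a=np.radians(264.3); u=np.array([np.cos(a),np.sin(a)]); w=np.array([-u[1],u[0]])
t=ctrl.get_obs()["ee_pos"]+OFF; b=t[:2]+26.6*w; print("bail est",b)
needT([*(np.array([624,186.2])+70*u-26.6*w),232],-95.7)
g=cv2.convertScaleAbs(I["side"],alpha=1.5,beta=10); I["side"]=g
H,r_,_=basket(b[0],b[1],np.radians(-95.7),252-134); poly("side",H,(255,0,0)); poly("side",r_,(0,0,255))
hk=lambda r,z:[624+r*u[0],186.2+r*u[1],z]
poly("side",np.array([hk(0,198),hk(112,198),hk(112,228)]),(0,160,0))
cv2.imwrite("pics/i.png",crop(g,170,130,160,120,800,600)[:,:,::-1])
E
```

```text
t: 16.93
ee_pos: [577.3, 20.9, 200.3]
orientation: [-3.137, 0.157, 0.006]
ft_force: [-0.1, 0.2, -2.4]
width: 5.2
grasp_force: 30.0
t: 17.18
ee_pos: [577.1, 19.3, 201.0]
orientation: [-3.138, 0.155, 0.005]
ft_force: [0.1, 0.3, -1.8]
width: 4.8
grasp_force: 30.0
bail est [606.62358084  16.49936118]
xyz [   0.5 -100.6    1.2] rot [-0.     0.003  0.   ] y bearing now -95.7
```

View pics/i.png

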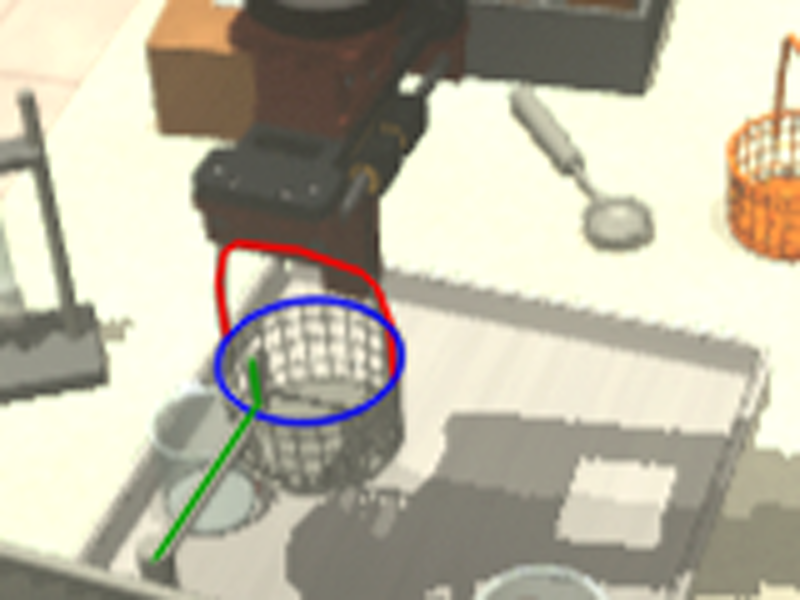

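The basket hangs level in the grip at the modelled height, and the hook line (green) leads under the handle. Thread inward 100 mm.

```bash
python3 -m inch '[{"xyz":[0,-5,0],"rot":[0,0,0]},{"xyz":[0,-12,0],"rot":[0,0,0]},{"xyz":[0,-20,0],"rot":[0,0,0]},{"xyz":[0,-28,0],"rot":[0,0,0]},{"xyz":[0,-36,0],"rot":[0,0,0]},{"xyz":[0,-44,0],"rot":[0,0,0]},{"xyz":[0,-50,0],"rot":[0,0,0]},{"xyz":[0,-53,0],"rot":[0,0,0]}]' 255
python3 -m inch '[{"xyz":[0,-5,0],"rot":[0,0,0]},{"xyz":[0,-13,0],"rot":[0,0,0]},{"xyz":[0,-21,0],"rot":[0,0,0]},{"xyz":[0,-29,0],"rot":[0,0,0]},{"xyz":[0,-36,0],"rot":[0,0,0]},{"xyz":[0,-42,0],"rot":[0,0,0]},{"xyz":[0,-46,0],"rot":[0,0,0]},{"xyz":[0,-48,0],"rot":[0,0,0]},{"xyz":[0,-48,0],"rot":[0,0,0]}]' 255
```

```text
t: 17.9
ee_pos: [583.1, 73.5, 201.7]
orientation: [-3.137, 0.154, 0.003]
ft_force: [-0.4, 0.6, -2.5]
width: 4.9
grasp_force: 30.0
t: 18.65
ee_pos: [587.8, 120.5, 201.7]
orientation: [-3.137, 0.155, 0.003]
ft_force: [0.2, -0.6, -2.5]
width: 5.3
grasp_force: 30.0
```

```bash
python3 -m inch '[{"xyz":[0,0,6],"rot":[0,0,0]},{"xyz":[0,0,13],"rot":[0,0,0]},{"xyz":[0,0,20],"rot":[0,0,0]},{"xyz":[0,0,27],"rot":[0,0,0]},{"xyz":[0,0,33],"rot":[0,0,0]},{"xyz":[0,0,36],"rot":[0,0,0]},{"xyz":[0,0,36],"rot":[0,0,0]}]' 255
python3 -m inch '[{"xyz":[0,0,1],"rot":[0,0,0]},{"xyz":[0,0,3],"rot":[0,0,0]},{"xyz":[0,0,4],"rot":[0,0,0]},{"xyz":[0,0,4],"rot":[0,0,0]}]' 255
python3 -m inch '[{"xyz":[0,0,1],"rot":[0,0,0]},{"xyz":[0,0,2],"rot":[0,0,0]},{"xyz":[0,0,2],"rot":[0,0,0]}]' 255
```

```text
t: 19.23
ee_pos: [587.1, 119.9, 164.5]
orientation: [-3.138, 0.156, 0.006]
ft_force: [-1.0, 0.0, -2.1]
width: 5.3
grasp_force: 30.0
t: 19.57
ee_pos: [587.8, 120.1, 161.7]
orientation: [-3.137, 0.156, 0.003]
ft_force: [0.1, -0.4, -1.7]
width: 5.2
grasp_force: 30.0
t: 19.82
ee_pos: [587.7, 120.1, 159.6]
orientation: [-3.137, 0.156, 0.003]
ft_force: [-0.2, 0.0, -2.1]
width: 5.0
grasp_force: 30.0
```

Not borne yet; continue in small steps.

```bash
for i in 1; do :; done; python3 -m inch '[{"xyz":[0,0,1],"rot":[0,0,0]},{"xyz":[0,0,2],"rot":[0,0,0]},{"xyz":[0,0,2],"rot":[0,0,0]}]' 255
python3 -m inch '[{"xyz":[0,0,1],"rot":[0,0,0]},{"xyz":[0,0,2],"rot":[0,0,0]},{"xyz":[0,0,2],"rot":[0,0,0]}]' 255
python3 -m inch '[{"xyz":[0,0,1],"rot":[0,0,0]},{"xyz":[0,0,1],"rot":[0,0,0]},{"xyz":[0,0,1],"rot":[0,0,0]}]' 255
```

```text
t: 20.07
ee_pos: [587.6, 120.1, 157.5]
orientation: [-3.137, 0.156, 0.003]
ft_force: [-0.7, -0.6, -1.9]
width: 4.8
grasp_force: 30.0
t: 20.32
ee_pos: [587.6, 120.1, 155.5]
orientation: [-3.137, 0.156, 0.003]
ft_force: [0.3, 0.1, -0.8]
width: 4.9
grasp_force: 30.0
t: 20.57
ee_pos: [587.7, 120.1, 154.7]
orientation: [-3.137, 0.156, 0.003]
ft_force: [0.3, -0.1, -2.6]
width: 5.1
grasp_force: 30.0
```

```bash
python3 -m inch '[{"xyz":[0,0,1],"rot":[0,0,0]},{"xyz":[0,0,1.5],"rot":[0,0,0]},{"xyz":[0,0,1.5],"rot":[0,0,0]}]' 255
python3 -m inch '[{"xyz":[0,0,1],"rot":[0,0,0]},{"xyz":[0,0,1.5],"rot":[0,0,0]},{"xyz":[0,0,1.5],"rot":[0,0,0]}]' 255
python3 -c "
from h import *
import itertools
print(np.mean([ (snap('side'),ctrl.get_obs()['ft_force'])[1] for _ in range(4)],axis=0), ctrl.get_obs()['moment'])"
```

```text
t: 20.82
ee_pos: [587.9, 120.2, 153.4]
orientation: [-3.137, 0.156, 0.002]
ft_force: [0.1, 0.2, 0.5]
width: 5.5
grasp_force: 30.1
t: 21.07
ee_pos: [588.1, 120.1, 152.4]
orientation: [-3.137, 0.156, 0.001]
ft_force: [-1.9, -0.1, 5.4]
width: 5.3
grasp_force: 30.1
[-1.72330581 -0.84815015  4.49085006] [-0.04774912  0.15074957 -0.03937903]
```

The hook bears it (+5 N). Ease up 1 mm, then open.

```bash
python3 -m inch '[{"xyz":[0,0,-1],"rot":[0,0,0]},{"xyz":[0,0,-1],"rot":[0,0,0]},{"xyz":[0,0,-1],"rot":[0,0,0]}]' 255
python3 -m inch '[{"xyz":[0,0,0],"rot":[0,0,0]},{"xyz":[0,0,0],"rot":[0,0,0]},{"xyz":[0,0,0],"rot":[0,0,0]},{"xyz":[0,0,0],"rot":[0,0,0]},{"xyz":[0,0,0],"rot":[0,0,0]},{"xyz":[0,0,0],"rot":[0,0,0]},{"xyz":[0,0,0],"rot":[0,0,0]},{"xyz":[0,0,0],"rot":[0,0,0]},{"xyz":[0,0,0],"rot":[0,0,0]},{"xyz":[0,0,0],"rot":[0,0,0]},{"xyz":[0,0,0],"rot":[0,0,0]},{"xyz":[0,0,0],"rot":[0,0,0]}]' 0
python3 -m inch '[{"xyz":[0,0,-10],"rot":[0,0,0]},{"xyz":[0,0,-30],"rot":[0,0,0]},{"xyz":[0,0,-60],"rot":[0,0,0]},{"xyz":[0,0,-90],"rot":[0,0,0]},{"xyz":[0,0,-120],"rot":[0,0,0]},{"xyz":[0,0,-150],"rot":[0,0,0]},{"xyz":[10,30,-170],"rot":[0,0,0]},{"xyz":[-20,65,-170],"rot":[0,0,0]},{"xyz":[-40,100,-170],"rot":[0,0,0]},{"xyz":[-60,135,-170],"rot":[0,0,0]},{"xyz":[-80,165,-170],"rot":[0,0,0]},{"xyz":[-100,195,-170],"rot":[0,0,0]}]' 0
python3 -m inch '[{"xyz":[-20,40,0],"rot":[0,0,0]},{"xyz":[-40,80,0],"rot":[0,0,0]},{"xyz":[-60,110,0],"rot":[0,0,0]},{"xyz":[-60,140,0],"rot":[0,0,0]},{"xyz":[-60,150,0],"rot":[0,0,0]},{"xyz":[-60,150,0],"rot":[0,0,0]}]' 0
python3 - <<'E'
from h import *
import time
snap(); A={k:v.astype(int) for k,v in I.items()}
a=np.radians(264.3); u=np.array([np.cos(a),np.sin(a)])
b=np.array([624,186.2])+70*u
g=cv2.cvtColor(I["side"],cv2.COLOR_RGB2GRAY)
for dz,dx in [(0,0)]:
    H,r_,bt=basket(b[0],b[1],np.radians(-95.7),206-134)
    for n in I: print(n,"handle",proj(n,H).round(0).tolist(),"rim box",proj(n,r_).min(0),proj(n,r_).max(0))
cv2.imwrite("pics/side_fin.png",I["side"][:,:,::-1]); cv2.imwrite("pics/top_fin.png",I["top"][:,:,::-1])
for n in I:
    base=cv2.imread(f"pics/{n}0.png")[:,:,::-1].astype(int)
    d=(np.abs(base-A[n]).sum(2)>60).astype(np.uint8)
    c=cv2.connectedComponentsWithStats(d)
    print(n,[s.tolist() for s in c[2][1:] if s[4]>25])
E
```

```text
t: 21.52
ee_pos: [588.0, 120.1, 152.9]
orientation: [-3.137, 0.156, 0.002]
ft_force: [-0.9, -1.7, 3.4]
width: 5.3
grasp_force: 30.0
t: 22.52
ee_pos: [587.7, 120.1, 152.7]
orientation: [-3.137, 0.156, 0.003]
ft_force: [-0.7, 0.2, -0.8]
width: 81.8
grasp_force: 0.0
t: 23.52
ee_pos: [467.7, -65.4, 323.7]
orientation: [-3.138, 0.156, 0.001]
ft_force: [0.3, -0.4, 0.2]
width: 87.9
grasp_force: 0.0
t: 24.02
ee_pos: [394.5, -209.2, 323.7]
orientation: [3.137, -0.161, -0.001]
ft_force: [0.2, 0.2, 0.4]
width: 87.9
grasp_force: 0.0
side handle [[234.0, 245.0], [233.0, 234.0], [230.0, 227.0], [226.0, 224.0], [213.0, 219.0], [201.0, 217.0], [198.0, 219.0], [197.0, 224.0], [200.0, 235.0]] rim box [197.4724256  226.39882736] [235.4159659  254.16210207]
top handle [[236.0, 165.0], [234.0, 161.0], [233.0, 156.0], [233.0, 152.0], [235.0, 137.0], [236.0, 123.0], [237.0, 121.0], [238.0, 122.0], [239.0, 127.0]] rim box [217.88277562 127.32079878] [256.95136918 165.09664698]
side [[311, 0, 46, 118, 3110], [346, 0, 35, 3, 73], [407, 0, 6, 12, 53], [370, 0, 190, 289, 24367], [321, 172, 38, 40, 778], [269, 181, 25, 24, 113], [261, 192, 36, 36, 758], [218, 200, 6, 17, 75], [197, 218, 19, 27, 132], [206, 223, 42, 35, 494], [459, 243, 25, 13, 199], [487, 242, 14, 5, 45], [487, 265, 18, 22, 216], [413, 288, 61, 28, 757], [447, 315, 14, 6, 38]]
top [[208, 120, 67, 87, 1990], [337, 137, 223, 283, 33963], [195, 139, 12, 45, 202], [317, 171, 39, 43, 1339], [208, 331, 158, 89, 8259]]
```

```bash
python3 -m inch '[{"xyz":[0,0,0],"rot":[0,0,0]},{"xyz":[0,0,0],"rot":[0,0,0]},{"xyz":[0,0,0],"rot":[0,0,0]},{"xyz":[0,0,0],"rot":[0,0,0]},{"xyz":[0,0,0],"rot":[0,0,0]},{"xyz":[0,0,0],"rot":[0,0,0]},{"xyz":[0,0,0],"rot":[0,0,0]},{"xyz":[0,0,0],"rot":[0,0,0]},{"xyz":[0,0,0],"rot":[0,0,0]},{"xyz":[0,0,0],"rot":[0,0,0]},{"xyz":[0,0,0],"rot":[0,0,0]},{"xyz":[0,0,0],"rot":[0,0,0]}]' 0 | head -1
python3 - <<'E'
from h import *
snap()
for n in I:
    p=cv2.imread(f"pics/{n}_fin.png")[:,:,::-1].astype(int); d=np.abs(p-I[n]).sum(2); print(n,"still: changed px",(d>40).sum(),d.max())
D={}
for n in I:
    base=cv2.imread(f"pics/{n}0.png")[:,:,::-1].astype(int); D[n]=cv2.GaussianBlur((base.sum(2)-I[n].astype(int).sum(2)).clip(0,150).astype(np.float32),(3,3),0)
# beakers / jar patches: phase correlation with baseline
for n,nm,x,y,w,h in[("top","small",280,104,30,32),("top","large",234,190,34,34),("top","jar",130,174,30,30),("side","large",262,243,32,26)]:
    b=cv2.imread(f"pics/{n}0.png",0)[y:y+h,x:x+w].astype(np.float32); c=cv2.cvtColor(I[n],cv2.COLOR_RGB2GRAY)[y:y+h,x:x+w].astype(np.float32)
    print(nm,cv2.phaseCorrelate(b,c),np.abs(b-c).mean())
a=np.radians(264.3); u=np.array([np.cos(a),np.sin(a)])
th=np.linspace(0,2*np.pi,80); L=np.r_[np.c_[0*HY,HY,HZ],np.c_[0*HY[:-1],(HY[1:]+HY[:-1])/2,(HZ[1:]+HZ[:-1])/2],np.c_[48*np.cos(th),48*np.sin(th),0*th+60]]-[0,0,134]
W=np.r_[np.full(17,3.),np.ones(80)]
best=[]
for r in range(60,86,3):
  b=np.array([624,186.2])+r*u
  for al in(-6,-3,0,3,6):
   for roll in range(-12,13,3):
    for pit in range(-12,13,3):
     for yaw in range(-15,16,5):
      P=R.from_euler("ZXY",[-95.7+yaw,roll,pit],degrees=True).apply(L)+[b[0]+al,b[1],206]
      s=sum((W*cv2.remap(D[n],*[q.astype(np.float32)[None] for q in proj(n,P).T],cv2.INTER_LINEAR)[0]).mean() for n in("side","top"))
      best.append((s,r,al,roll,pit,yaw))
print(sorted(best)[::-1][:6])
E
```

```text
t: 25.12
side still: changed px 416 222
top still: changed px 2319 168
small ((-0.021084855050224505, -0.0017179595849619034), 1.0122908604641756) 6.403125
large ((-0.002770246810477772, -0.014644364198666437), 0.9996789577934477) 6.556228
jar ((-0.013411356705951505, -0.034420869116615904), 0.9991464224126604) 6.6455555
large ((-0.09591964622287108, 0.4455164084960366), 0.9960506039637106) 0.6213942
[(np.float64(218.67163652243073), 72, 0, -3, 3, 0), (np.float64(218.51509581890303), 72, 3, -6, 3, 0), (np.float64(217.188569059077), 72, 3, -3, 3, 0), (np.float64(216.80701375745008), 69, 0, -3, 0, 0), (np.float64(216.59852961903994), 72, 6, -6, 3, 0), (np.float64(215.93270402102127), 72, 6, -9, 3, 0)]
```

Run:
```python
from h import *
snap(); A=dict(I); 
for _ in range(12): snap("side")
d=np.abs(A["side"].astype(int)-I["side"])[195:265,190:255].sum(2); print("basket still:",d.max(),(d>40).sum(),ctrl.get_obs()["t"])
if (d>40).sum()<6: print(ctrl.close_job())
```

```text
basket still: 52 6 25.9167
```

Run:
```python
from h import *
for k in range(5):
    snap("side"); A=I["side"].astype(int)
    for _ in range(8): snap("side")
    d=np.abs(A-I["side"]).sum(2); s=d[195:265,190:255]; q=d[60:130,190:255]
    print((s>40).sum(),s.max(),s.mean(),"ref",q.max(),q.mean(),ctrl.get_obs()["t"])
print(ctrl.close_job())
```

```text
5 51 1.5610989010989011 ref 6 1.2408791208791208 26.3667
3 54 1.4564835164835166 ref 7 1.265054945054945 26.8167
0 33 1.3164835164835165 ref 6 1.2334065934065934 27.2667
2 52 1.272087912087912 ref 6 1.2314285714285715 27.7167
0 31 1.2725274725274724 ref 5 1.2542857142857142 28.1667
the job is handed in; nothing more can be done
None
```

The hook is swung out to its stop, the basket hangs from its handle on it, level to about 3° and still but for a faint dying sway, the beakers and jar show no movement, and the job was handed in at about 28 s.

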